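Shut, hasp and pin the fittings chest

TASK

Shut the lid of the grey steel fittings chest, then swing its hasp over the staple and press it flat against the chest's front. Lock it by taking the retaining pin from the wooden tool block and dropping it down through the staple's loop until its collar rests on the loop. Leave the other tools and parts where they are.

Things in the scene. Friction and masses are not known exactly. Their poses are not given: they have to be found in the camera images.
- staple_eye (a point): Centre of the loop of the staple, 98 mm above the bench, level with the top of its rod. The staple is a level U of 6 mm steel rod on the front of the chest, open above and below. x points into the chest, y along its width, z up. Legs run along x at y = -11 and +11 mm, the outer cross rod at x = -12 mm. Opening: 16 mm in y; in x -9 mm to the closed hasp's face at +17 mm. Chest front at x = +24 mm.
- lid_hinge (a point): Middle of the lid's hinge line at the back of the chest, 145 mm above the bench; axes as staple_eye, hinge line along y. The grey sheet-steel chest is fixed, 300 mm wide (y -150 to +150 mm), and reaches from here 200 mm forward (to x = -200 mm). The shut lid's top is 170 mm above the bench.
- lid_edge (a point): Middle of the top front edge of the lid, moves with it; own x points to the hinge, y along the width, z out of the lid's top. The lid is a flat grey tray, 200 mm deep, 300 mm wide, 25 mm thick. Shut, this point is 170 mm above the bench, 200 mm in front of lid_hinge. The hasp takes up 28 mm either side of it: press the lid 80 mm or more to one side.
- chest_lid (a joint): Lid angle, rad: 0 = shut, grows as it opens. Starts ajar. Stiff hinge: the lid stays where it is left; pressing it down near its front edge takes about 2 to 6 N.
- hasp_hinge (a point): Middle of the hasp's hinge line on the front of the lid, moves with the lid; the line runs along y. With the lid shut it is 157 mm above the bench, 20 mm behind staple_eye (x = +20 mm in that frame) and 4 mm in front of the chest's front.
- hasp_end (a point): Middle of the free end of the hasp strap, moves with it. The strap is a plain steel plate 95 mm long from its hinge line to this end, 56 mm wide, 4 mm thick, with a slot 32 mm wide, 52 to 78 mm from the hinge line, that goes over the staple. When flat, its outer face is at staple_eye x = +17 mm and is plain for 50 mm below the hinge line.
- hasp (a joint): Angle of the hasp strap to the lid, rad: 0 = flat down the chest's front, over the staple; 1.57 = straight out to the front; 3.14 = straight up on the shut lid; stop at 3.5. Starts up. Slightly stiff hinge: the strap stays put within about 0.6 rad of upright, falls forward slowly when pushed farther, and stops about 0.7 rad short of flat, from where it must be pressed home.
- pin_grip (a point): Centre of the retaining pin's grip, on its axis, z up the pin. The pin stands in a hole of the tool block: black round grip, 24 mm in diameter, 50 mm long, finely ribbed, small steel button on top; below it a steel collar, 28 mm in diameter, 5 mm thick, then a 12 mm steel shank 70 mm long, tapered at the tip. Collar underside 30 mm, tip 100 mm below this point. About 120 g.
- tool_block: Wooden tool block 210 x 60 x 80 mm (x, y, z), fixed; origin at the centre of its underside. Three holes 17 mm in diameter, 75 mm deep, in a row along its x at -70, 0 and +70 mm hold the pin, the T-handle key and the screwdriver, in any order. It stands left or right of the chest.
- t_key: T-handle hex key standing in the tool block (leave it): black cross bar 90 mm long along its y, top 45 mm above the block. Origin on its axis, level with the block's top.
- screwdriver: Screwdriver standing in the tool block (leave it): grey handle 29 mm in diameter, 90 mm above the block. Origin on its axis, level with the block's top.
- wheel: Small roller wheel lying flat (leave it), 80 mm in diameter, 36 mm high; origin under its centre.
- hub: Brass hub flange lying in front of the chest (leave it), 64 mm in diameter, 32 mm high; origin under its centre.
- shock: Shock absorber lying on the bench (leave it), 220 mm long along its x, 40 mm high; origin under its centre.
- red_bottle: Small red bottle (leave it), 44 mm in diameter, 110 mm high; origin under its centre.
- extrusion: Length of aluminium extrusion lying on the bench (leave it), 170 mm long along its y, 20 mm square; origin under its centre.
There are look-alikes about, which are no part of the job. What is shaped like the part that bears pin_grip but orange is not meant.

How it is judged:
By the outcome, as a careful person would: the job done as asked, in the order asked, and still so for the second after the job is handed in, with the robot touching nothing.
It also fails if it takes over 72 s, if anything falls off the work surface, if the arm or the gripper's body presses on something with over 40 N, if the wrist force passes 120 N, or if a joint passes its speed limit or range.

ROBOT

A 7-joint arm with a two-finger parallel gripper is mounted at the origin on the work surface. World frame = base frame: x ahead of the robot, y to its left, z up, the work surface at z = 0. Lengths are in m, angles in rad, forces in N, time in s.
With the tool pointing down it reaches from about 0.425 to 0.875 m from the base axis. Payload 4.7 kg.
Tool frame: the origin (TCP) lies midway between the tips of the shut fingers; the grasp point (between the pads) lies 19 mm behind it; z points along the fingers, y is the line along which they close (so a half turn about z gives the same grasp; the last joint's range is limited). The gripper opens to 87 mm and grips with 3 to 60 N. Pads are 19 mm wide; open, the fingers measure 117 mm over their backs; the gripper's body (75 mm by 190 mm) begins 51 mm behind the grasp point.
Start: joints at [1.25, 0.321, -0.07, 1.45, 0.023, 1.371, -0.057], TCP at [0.214, -0.614, 0.223] pointing down, gripper open.
Joint ranges: [-2.86, 2.86], [-0.3, 2.09], [-1.38, 1.24], [0.06, 2.45], [-1.56, 4.7], [0.09, 2.05], [-2.69, 2.69]. Speed limits (rad/s): [2.57, 2.57, 3.14, 3.14, 3.14, 3.14, 3.14].

INTERFACE

Orientations are given as a rotation vector (axis times angle).
In Python, from workcell import robot gives the robot as it stands.
- The arm moves only by the tool send_rows, never from a script. Its argument "rows" is text: rows parted by semicolons, each of 7 numbers parted by spaces: the shift along the tool's x, y, z in units of 0.15 m (1.0 is 0.15 m), then the turn, a rotation vector about the tool's x, y, z in units of 90 degrees (1.0 is 90 degrees), then the gripper's target within -1 to 1 (fully open at 1, half-way at 0, shut at -1). In form: dx dy dz rx ry rz hand; .... A call has 1 to 10 rows; each row shifts and turns the commanded pose from where the row before left it, along the tool's axes as they then stand; what a row does not reach is not made up. A row lasts 1/8 s, in which the tool goes at most 62.5 mm and 10.7 degrees, less where a joint would pass 70% of its speed; a pose out of reach is approached as far as the arm can. A call with a number of a shift or a turn outside -1 to 1 is refused whole. A call with a gripper value outside its range is refused whole. The fingers move at their own pace and stop on an object; "squeeze" is the grip in N (left out, the last holds). Time passes only in rows, so rows that do not move let the fingers close. It gives the time, the measured TCP pose, the force, the opening and the grip force at its end, in the units of the state.
- robot.get_obs(): the state, without advancing time (a new reading comes with each control period).
- robot.get_image(name): name is "scene" or "top"; returns a dict with "image" (420x560x3 uint8, blue, green, red), "vfov" (degrees; the focal length in pixels is half the picture's height over the tangent of half this angle, whatever the lens; pixels are square), "cx", "cy" (the principal point, pixels), "dist" ([k1, k2, p1, p2, k3] as OpenCV has them; the pictures are not rectified), "extrinsics" (4x4, takes a point from camera to world coordinates). Camera axes: x right, y down, z forward; pixel columns grow to the right and rows downward; lengths in m; the calibration is good to about 2 mm. A picture is of the moment at which its call begins. There is no depth.
- robot.job_done(): hands the job in; it is judged then, once.
The state is a dict: "clock": time; "joint_positions": joint angles; "qd": joint speeds; "effort": joint torques, N m; "eef_pos": TCP position; "tool_rot": TCP orientation; "contact_force": force on the tool from outside, world axes, zero at the start; "wrist_torque": the same for the moment, N m; "opening": finger opening in m; "grasp_force": force on a finger pad.
Only numpy, scipy, OpenCV 4.12 (cv2) and the standard library are available. Lean on these libraries where they do the work, as an engineer would, in place of code of your own. Each camera call takes 0.05 s, during which the arm holds its last target. There are 200 camera calls.

## Working session

There is one attempt and no reset: what is moved stays moved. The work goes in short steps, Python scripts to look and compute and a tool call to move; the robot and the scene stay as the last step left them, time stands still between calls to the robot, and variables do not carry over. Pictures are saved under pics/ and viewed, at most 10 in all, crops included, and the job is handed in when it is done.

Besides the shell and the picture viewer there is one more tool, called after "Request:" as name(argument=value, ...) on one line, values as JSON. send_rows: Moves the arm, as the interface text tells. Shifts and turns lie within -1 to 1; 1 stands for 0.15 m of shift or 90 degrees of turn. Its arguments: {"type":"object","properties":{"rows":{"type":"string"},"squeeze":{"type":"number"}},"required":["rows"]}

```bash
mkdir -p pics; ls
python3 - <<'E'
from workcell import robot
import cv2, numpy as np
for n in("scene","top"):
    d=robot.get_image(n); cv2.imwrite(f"pics/{n}0.png",d["image"]); print(n,d["vfov"],d["cx"],d["cy"],d["dist"],np.round(d["extrinsics"],4).tolist())
o=robot.get_obs();print({k:np.round(v,3).tolist() for k,v in o.items()})
E
```

```text
pics
scene 52.66092465566117 279.02273609331456 205.75037455097322 [0.03589967 0.         0.         0.         0.        ] [[-0.7184, 0.5017, -0.4819, 1.0295], [0.6956, 0.5079, -0.5081, 0.4525], [-0.0102, -0.7002, -0.7139, 0.8635], [0.0, 0.0, 0.0, 1.0]]
top 53.6399317340438 277.6737739100325 207.21612359290356 [0.03141531 0.         0.         0.         0.        ] [[-0.0201, -0.9979, 0.0621, 0.4853], [-0.9997, 0.0209, 0.0132, -0.0874], [-0.0145, -0.0618, -0.998, 1.0714], [0.0, 0.0, 0.0, 1.0]]
{'clock': 0.1, 'joint_positions': [1.25, 0.322, -0.07, 1.452, 0.023, 1.371, -0.057], 'qd': [0.001, -0.001, 0.001, -0.003, 0.001, -0.001, 0.001], 'effort': [0.0, -49.257, -0.405, -31.34, -0.064, 0.039, 0.0], 'eef_pos': [0.213, -0.613, 0.222], 'tool_rot': [-3.096, -0.523, 0.001], 'contact_force': [-0.002, 0.566, 0.234], 'wrist_torque': [-0.023, -0.038, -0.017], 'grasp_force': 0.0, 'opening': 0.087}
```

View pics/scene0.png

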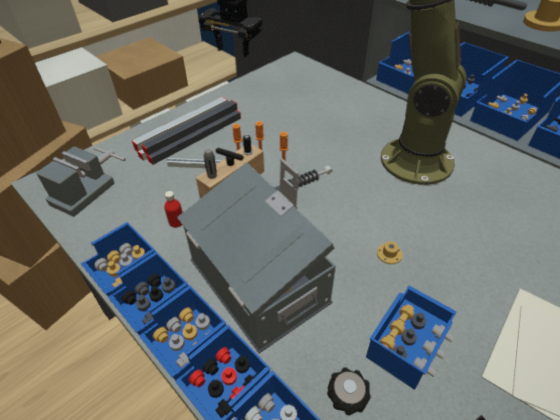

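View pics/top0.png

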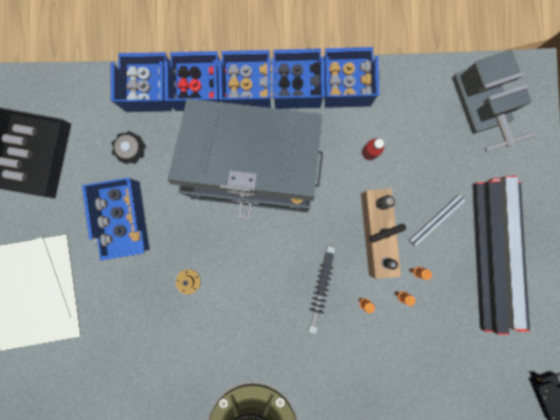

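The top view shows the chest with its front facing the robot and the hasp standing up at about (241,180). The staple is near (245,210). The block, at about (384,233), holds items at (387,202), a T-key at (387,233), and (391,265).

Candidates for the pin:
- **Top (391,265) / scene (247,145):** small black grip.
- **Top (387,202) / scene (210,163):** big grey handle, which is the screwdriver.
- **Top (368,306), (407,298), (423,273):** orange look-alikes.

I choose the black one and will check it in a crop.

```bash
cat > h.py <<'E'
import cv2, numpy as np
from scipy.spatial.transform import Rotation as R
from workcell import robot
def get(n): return robot.get_image(n)
def K(d):
    f=d["image"].shape[0]/2/np.tan(np.radians(d["vfov"]/2)); return np.array([[f,0,d["cx"]],[0,f,d["cy"]],[0,0,1]])
def ray(d,uv):
    p=cv2.undistortPoints(np.array([[uv]],float),K(d),np.array(d["dist"]))[0,0]
    E=np.array(d["extrinsics"]); return E[:3,3],E[:3,:3]@np.array([p[0],p[1],1])
def onz(d,uv,z):
    o,v=ray(d,uv); return o+v*(z-o[2])/v[2]
def tri(d1,uv1,d2,uv2):
    o1,v1=ray(d1,uv1);o2,v2=ray(d2,uv2)
    s=np.linalg.lstsq(np.c_[v1,-v2],o2-o1,rcond=None)[0]
    a,b=o1+s[0]*v1,o2+s[1]*v2; return (a+b)/2,np.linalg.norm(a-b)
def proj(d,P):
    E=np.linalg.inv(np.array(d["extrinsics"]))
    return cv2.projectPoints(np.atleast_2d(np.array(P,float)),cv2.Rodrigues(E[:3,:3])[0],E[:3,3],K(d),np.array(d["dist"]))[0][:,0]
def crop(d,x,y,w,h,s): return cv2.resize(d["image"][y:y+h,x:x+w],None,fx=s,fy=s,interpolation=cv2.INTER_CUBIC)
E
python3 - <<'E'
from h import *
t=get("top");s=get("scene")
m=np.vstack([np.hstack([crop(t,160,95,170,130,2.35)[:300,:400],crop(t,340,180,100,75*1,4)[:300,:400]]),
 np.hstack([crop(s,180,120,133,100,3)[:300,:399],np.zeros((300,1,3),np.uint8),crop(t,340,240,100,75,4)[:300,:400]])])
cv2.imwrite("pics/m1.png",m);print(m.shape)
E
```

```text
(600, 800, 3)
```

View pics/m1.png

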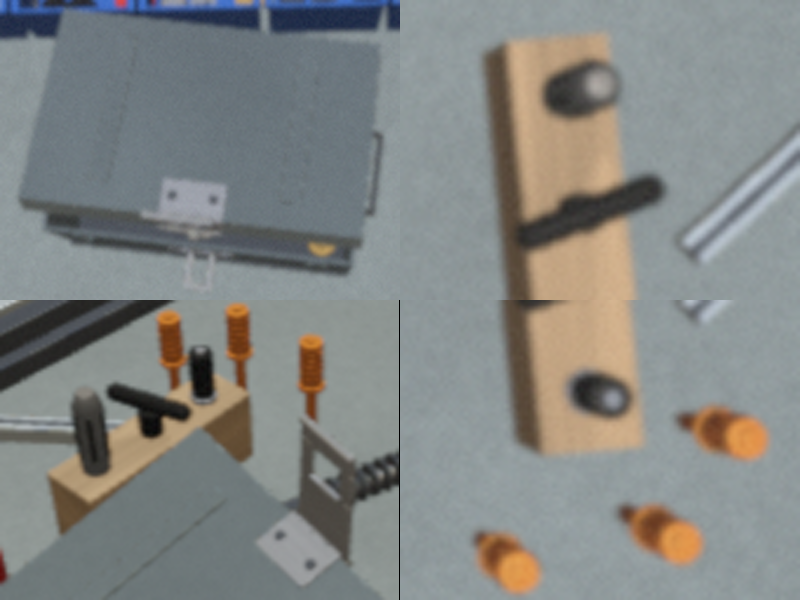

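The crops confirm it: the black ribbed grip with a steel collar is the pin, with its button at top (391.7,264.5) and scene (246.7,137). The staple loop's cross rod is at top (245,217). The lid's front corners are at top (169.4,182) and (311,198).

Run:
```python
from h import *
t=get("top");s=get("scene"); r=lambda a:np.round(a,4)
print("button",*map(r,tri(t,(391.7,264.5),s,(246.7,137))))
a=onz(t,(340+590/4-100,180+270/4),.08) # unused
c=lambda x,y:(160+x/2.35,95+y/2.35)
L,eL=tri(t,c(22,205),s,(331,241)); Rr,eR=tri(t,c(355,243),s,(245,171)); print("lid corners",r(L),r(eL),r(Rr),r(eR),np.linalg.norm(L-Rr))
d=L-Rr; print("yaw of width axis from +y",np.degrees(np.arctan2(-d[0],d[1])))
A=onz(t,c(187,285),.095);B=onz(t,c(211,288),.095);print("rod",r(A),r(B))
A2=onz(t,c(45,231),.145);B2=onz(t,c(352,270),.145);print("chest edge",r(A2),r(B2),np.linalg.norm(A2-B2))
# block top corners
b=lambda x,y:(340+(x-400)/4,180+y/4); b2=lambda x,y:(340+(x-400)/4,240+(y-300)/4)
for q in (b(506,45),b(607,35),b2(540,455),b2(642,440)): print("blk",r(onz(t,q,.08)))
print("collar ctr",r(onz(t,b2(588,390),.085)))
print("backlid", r(tri(t,c(62,12),s,(265,340))[0]))
```

```text
button [ 0.4117 -0.3269  0.1357] 0.003
lid corners [0.595  0.142  0.2299] 0.0047 [ 0.56   -0.1496  0.2069] 0.0108 0.29458022793088656
yaw of width axis from +y -6.8311220872239735
rod [0.5266 0.0157 0.095 ] [ 0.5231 -0.0083  0.095 ]
chest edge [0.5789 0.1452 0.145 ] [ 0.5355 -0.1466  0.145 ] 0.2950868359835479
blk [ 0.5807 -0.287   0.08  ]
blk [ 0.5854 -0.347   0.08  ]
blk [ 0.3736 -0.2998  0.08  ]
blk [ 0.3814 -0.3596  0.08  ]
collar ctr [ 0.4114 -0.3281  0.085 ]
backlid [0.7948 0.1439 0.1081]
```

```bash
cat >> h.py <<'E'
EYE=np.array([.536,.002,.098]); YAW=-8.3
def ch(x,y,z):  # chest coords (staple axes, z absolute) -> world
    a=np.radians(YAW); return np.array([EYE[0]+x*np.cos(a)-y*np.sin(a),EYE[1]+x*np.sin(a)+y*np.cos(a),z])
def plan(p,yaw,n,hand=-1,p0=None,yaw0=None):
    """rows to bring TCP to p, tool down with tool y at world yaw (deg)"""
    mk=lambda w:R.from_matrix(np.array([[-np.sin(w),np.cos(w),0],[np.cos(w),np.sin(w),0],[0,0,-1]]).T) if 0 else R.from_matrix(np.c_[[-np.sin(w),np.cos(w),0],[np.cos(w),np.sin(w),0],[0,0,-1]])
    o=robot.get_obs(); q=R.from_rotvec(o["tool_rot"]) if yaw0 is None else mk(np.radians(yaw0)); x=np.array(o["eef_pos"] if p0 is None else p0)
    v=(q.inv()*mk(np.radians(yaw))).as_rotvec(); st=(np.array(p)-x)/n
    rows=[]
    for i in range(n):
        d=(q*R.from_rotvec(v*i/n)).inv().apply(st)/.15; w=v/n/(np.pi/2)
        rows.append(" ".join(f"{k:.3f}".rstrip("0").rstrip(".").replace("-0.","-.") for k in [*d,*w,hand]))
    print("; ".join(rows))
def st():
    o=robot.get_obs(); M=R.from_rotvec(o["tool_rot"]).as_matrix()
    a=np.radians(YAW); e=np.array(o["eef_pos"])-EYE
    print("t",round(o["clock"],2),"p",np.round(o["eef_pos"],4),"chest",np.round([e[0]*np.cos(a)+e[1]*np.sin(a),-e[0]*np.sin(a)+e[1]*np.cos(a)],4),"yaw",round(np.degrees(np.arctan2(M[1,1],M[0,1])),1),"tilt",np.round(M[:2,2],3),"F",np.round(o["contact_force"],1),"open",round(o["opening"],4),"grip",round(o["grasp_force"],1))
E
python3 - <<'E'
from h import *
st(); p=ch(.046,-.11,.30); print(p); plan(p,-8.3,10)
E
```

```text
t 0.3 p [ 0.2135 -0.6138  0.2222] chest [-0.2302 -0.6559] yaw -70.8 tilt [-0.     0.001] F [ 0.1 -0.7 -0.6] open 0.087 grip 0.0
[ 0.565639   -0.11348822  0.3       ]
0.331 -.238 -.052 -0 -0 -.069 -1; 0.355 -.2 -.052 -0 -0 -.069 -1; 0.375 -.161 -.052 -0 -0 -.069 -1; 0.39 -.119 -.052 -0 -0 -.069 -1; 0.401 -.076 -.052 -0 -0 -.069 -1; 0.407 -.031 -.052 -0 -0 -.069 -1; 0.408 0.013 -.052 -0 -0 -.069 -1; 0.404 0.057 -.052 -0 -0 -.069 -1; 0.395 0.101 -.052 -0 -0 -.069 -1; 0.382 0.143 -.052 -0 -0 -.069 -1
```

Request:
send_rows(rows=".331 -.238 -.052 0 0 -.069 -1; .355 -.2 -.052 0 0 -.069 -1; .375 -.161 -.052 0 0 -.069 -1; .39 -.119 -.052 0 0 -.069 -1; .401 -.076 -.052 0 0 -.069 -1; .407 -.031 -.052 0 0 -.069 -1; .408 .013 -.052 0 0 -.069 -1; .404 .057 -.052 0 0 -.069 -1; .395 .101 -.052 0 0 -.069 -1; .38 .143 -.052 0 0 -.069 -1")

```text
clock: 1.55
eef_pos: [0.5679, -0.1133, 0.3011]
tool_rot: [2.38, 2.049, 0.0]
contact_force: [0.8, -1.0, -0.2]
opening: 0.0016
grasp_force: 0.0
```

Run:
```python
from h import *
st(); plan(ch(.046,-.11,.30),-8.3,2)
```

```text
t 1.55 p [ 0.5679 -0.1133  0.3011] chest [ 0.0483 -0.1095] yaw -8.5 tilt [ 0.001 -0.001] F [ 0.8 -1.  -0.2] open 0.0016 grip 0.0
-.002 -.008 0.004 0 0 -.001 -1; -.002 -.008 0.004 0 0 -.001 -1
```

Request:
send_rows(rows="0 -.01 .2 0 0 0 -1; 0 0 .15 0 0 0 -1; 0 0 .07 0 0 0 -1; 0 0 .07 0 0 0 -1; 0 0 .07 0 0 0 -1; 0 0 .07 0 0 0 -1; 0 0 .07 0 0 0 -1; 0 0 .07 0 0 0 -1; 0 0 .06 0 0 0 -1; 0 0 .04 0 0 0 -1")

```text
clock: 2.8
eef_pos: [0.5653, -0.1147, 0.1702]
tool_rot: [-2.384, -2.046, 0.001]
contact_force: [-12.2, 1.7, 30.6]
opening: 0.0003
grasp_force: 15.2
```

Run:
```python
from h import *
st()
```

```text
t 2.8 p [ 0.5653 -0.1147  0.1702] chest [ 0.0458 -0.1112] yaw -8.7 tilt [-0.001 -0.   ] F [-12.2   1.7  30.6] open 0.0003 grip 15.2
```

Request:
send_rows(rows="0 0 -.1 0 0 0 -1; 0 0 -.3 0 0 0 -1; 0 0 -.4 0 0 0 -1; -.4 0 -.1 0 0 0 -1; -.3 0 0 0 0 0 -1; 0 0 0 0 0 0 -1")

```text
clock: 3.55
eef_pos: [0.5487, -0.2243, 0.3048]
tool_rot: [2.391, 2.035, -0.002]
contact_force: [0.1, 0.8, -0.5]
opening: 0.0003
grasp_force: 0.0
```

Run:
```python
from h import *
st();t=get("top");s=get("scene")
m=np.hstack([crop(t,190,150,100,100,4),crop(s,230,150,100,100,4)])
cv2.imwrite("pics/m2.png",m)
for n,d in(("t",t),("s",s)):
  print(n,np.round(proj(d,[ch(0.02,-.15,.17),ch(.024,.15,.17),ch(.02,-.028,.252),ch(.02,.028,.252),ch(-.015,-.011,.098),ch(-.015,.011,.098)]),1).tolist())
```

```text
t 3.55 p [ 0.5487 -0.2243  0.3048] chest [ 0.0452 -0.2221] yaw -9.2 tilt [ 0.    -0.002] F [ 0.1  0.8 -0.5] open 0.0003 grip 0.0
t [[311.8, 209.8], [175.5, 191.1], [253.3, 199.9], [225.3, 196.5], [249.0, 219.0], [239.7, 217.8]]
s [[256.3, 177.7], [336.2, 257.5], [285.9, 179.7], [302.0, 194.3], [301.7, 225.2], [307.4, 230.7]]
```

View pics/m2.png

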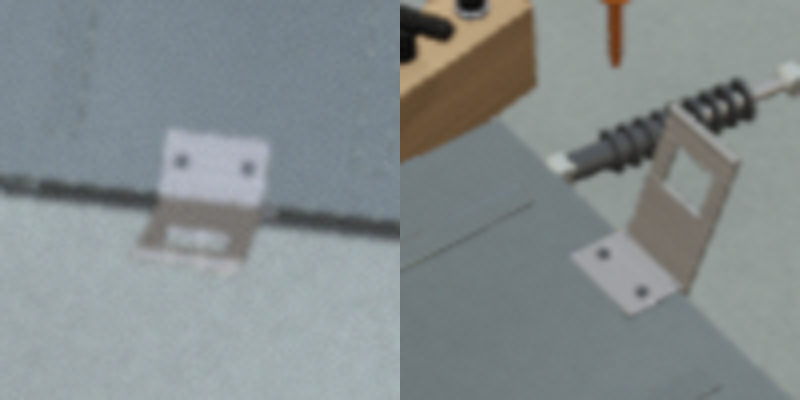

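The lid is shut. The hasp leans forward about 0.36 rad, with its free end at top (224–250, 214–217). Next I go in behind it.

Run:
```python
from h import *
plan(ch(.06,0,.30),-8.3,5)
```

```text
0.288 0.017 0.007 0 -0 -.001 -1; 0.288 0.017 0.007 0 -0 -.001 -1; 0.288 0.018 0.007 0 -0 -.001 -1; 0.288 0.018 0.007 0 -0 -.001 -1; 0.288 0.019 0.007 0 -0 -.001 -1
```

Request:
send_rows(rows=".29 .02 .007 0 0 0 -1; .29 .02 .007 0 0 0 -1; .29 .02 .007 0 0 0 -1; .29 .02 .007 0 0 0 -1; .29 .02 .007 0 0 0 -1; 0 0 .2 0 0 0 -1; 0 0 .25 0 0 0 -1; 0 0 .2 0 0 0 -1; 0 0 .08 0 0 0 -1; 0 0 0 0 0 0 -1")

```text
clock: 4.9
eef_pos: [0.5973, -0.0045, 0.1901]
tool_rot: [-2.382, -2.048, 0.0]
contact_force: [-0.2, 0.3, 0.2]
opening: 0.0005
grasp_force: 0.0
```

Request:
send_rows(rows="0 -.07 0 0 0 0 -1; 0 -.07 0 0 0 0 -1; 0 -.07 0 0 0 0 -1; 0 -.07 0 0 0 0 -1; 0 -.06 0 0 0 0 -1; 0 -.06 0 0 0 0 -1; 0 0 0 0 0 0 -1; 0 0 0 0 0 0 -1")

```text
clock: 5.9
eef_pos: [0.5383, 0.0033, 0.1903]
tool_rot: [2.384, 2.046, 0.0]
contact_force: [0.4, 0.1, -0.3]
opening: 0.0002
grasp_force: 0.0
```

Run:
```python
from h import *
st();s=get("scene");t=get("top")
cv2.imwrite("pics/m3.png",np.hstack([crop(s,230,130,130,130,3),crop(t,180,140,130,130,3)]))
```

```text
t 5.9 p [0.5383 0.0033 0.1903] chest [0.0021 0.0016] yaw -8.7 tilt [ 0. -0.] F [ 0.4  0.1 -0.3] open 0.0002 grip 0.0
```

View pics/m3.png

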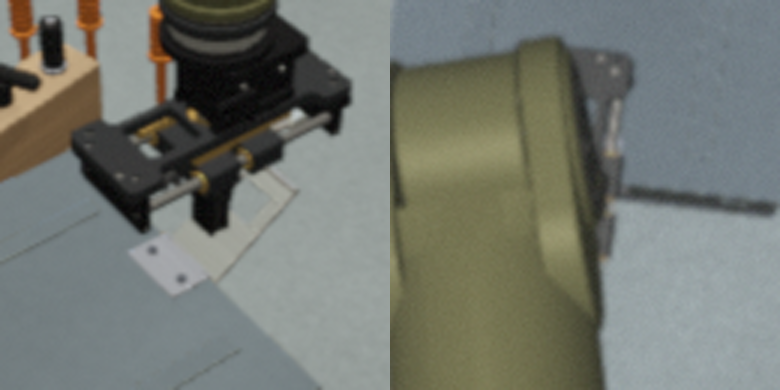

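Request:
send_rows(rows="0 0 -.3 0 0 0 -1; 0 0 -.3 0 0 0 -1; 0 0 -.1 0 0 0 -1; 0 -.2 0 0 0 0 -1; 0 -.25 0 0 0 0 -1; 0 -.2 0 0 0 0 -1; 0 0 0 0 0 0 -1; 0 0 0 0 0 0 -1")

```text
clock: 7.0
eef_pos: [0.4421, 0.0179, 0.295]
tool_rot: [2.384, 2.046, -0.0]
contact_force: [0.0, 0.4, -0.7]
opening: 0.0001
grasp_force: 0.0
```

Run:
```python
from h import *
st();s=get("scene");t=get("top")
cv2.imwrite("pics/m4.png",np.hstack([crop(s,230,150,130,130,3),crop(t,180,140,130,130,3)]))
```

```text
t 7.0 p [0.4421 0.0179 0.295 ] chest [-0.0952  0.0022] yaw -8.7 tilt [ 0. -0.] F [ 0.   0.4 -0.7] open 0.0001 grip 0.0
```

View pics/m4.png

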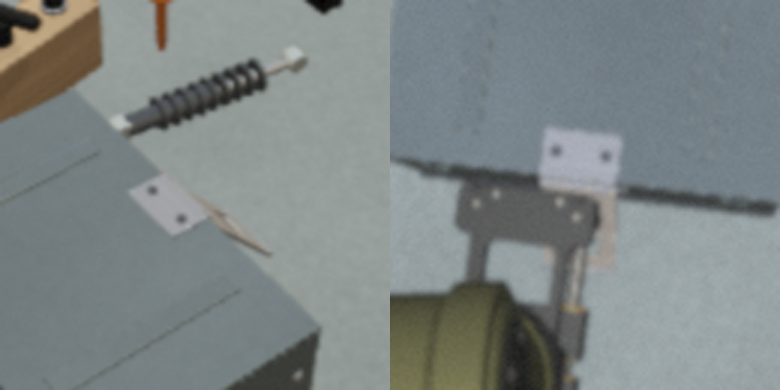

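The strap has fallen forward and hangs out over the staple. Now I come down in front of it and press it home.

Request:
send_rows(rows="0 0 .25 0 0 0 -1; 0 0 .3 0 0 0 -1; 0 0 .3 0 0 0 -1; 0 0 .2 0 0 0 -1; 0 0 .083 0 0 0 -1; 0 .1 0 0 0 0 -1; 0 .1 0 0 0 0 -1; 0 .1 0 0 0 0 -1; 0 .07 0 0 0 0 -1; 0 0 0 0 0 0 -1")

```text
clock: 8.35
eef_pos: [0.4975, 0.0097, 0.1255]
tool_rot: [-2.384, -2.046, -0.001]
contact_force: [-0.3, 0.0, 0.2]
opening: 0.0008
grasp_force: 0.0
```

Run:
```python
from h import *
st()
```

```text
t 8.35 p [0.4975 0.0097 0.1255] chest [-0.0393  0.0021] yaw -8.7 tilt [0.    0.001] F [-0.3  0.   0.2] open 0.0008 grip 0.0
```

Request:
send_rows(rows="0 .05 0 0 0 0 -1; 0 .05 0 0 0 0 -1; 0 .05 0 0 0 0 -1; 0 .04 0 0 0 0 -1; 0 .04 0 0 0 0 -1; 0 .02 0 0 0 0 -1; 0 0 0 0 0 0 -1")

```text
clock: 9.22
eef_pos: [0.534, 0.0041, 0.1253]
tool_rot: [2.384, 2.046, 0.0]
contact_force: [-1.0, -0.5, -0.8]
opening: 0.0004
grasp_force: 0.0
```

Run:
```python
from h import *
st()
```

```text
t 9.22 p [0.534  0.0041 0.1253] chest [-0.0023  0.0017] yaw -8.7 tilt [0. 0.] F [-1.  -0.5 -0.8] open 0.0004 grip 0.0
```

Request:
send_rows(rows="0 .015 0 0 0 0 -1; 0 .015 0 0 0 0 -1; 0 .01 0 0 0 0 -1; 0 0 0 0 0 0 -1")

```text
clock: 9.72
eef_pos: [0.5397, 0.0031, 0.1253]
tool_rot: [-2.384, -2.046, 0.0]
contact_force: [-1.2, 0.2, 0.2]
opening: 0.0006
grasp_force: 0.4
```

Request:
send_rows(rows="0 .01 0 0 0 0 -1; 0 .01 0 0 0 0 -1; 0 .01 0 0 0 0 -1; 0 0 0 0 0 0 -1")

```text
clock: 10.22
eef_pos: [0.5414, 0.0028, 0.1251]
tool_rot: [-2.38, -2.044, 0.008]
contact_force: [-9.7, 0.2, 5.0]
opening: 0.0008
grasp_force: 5.4
```

Request:
send_rows(rows="0 .01 0 0 0 0 -1; 0 .01 0 0 0 0 -1; 0 0 0 0 0 0 -1")

```text
clock: 10.6
eef_pos: [0.5413, 0.0028, 0.125]
tool_rot: [-2.377, -2.042, 0.016]
contact_force: [-18.7, 0.2, 12.5]
opening: 0.0006
grasp_force: 10.6
```

Run:
```python
from h import *
st();s=get("scene");
cv2.imwrite("pics/m5.png",crop(s,250,160,120,100,5))
```

```text
t 10.6 p [0.5413 0.0028 0.125 ] chest [0.0052 0.0016] yaw -8.7 tilt [-0.013 -0.001] F [-18.7   0.2  12.5] open 0.0006 grip 10.6
```

View pics/m5.png

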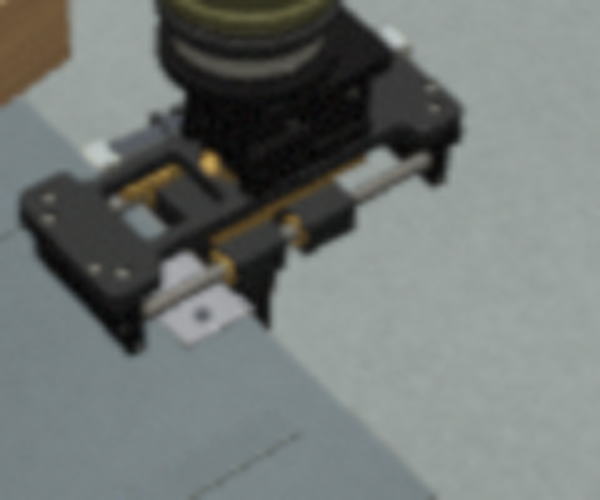

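The press ended in a firm stop at 18 N with the strap flat. I'll back off, check, and go to the pin.

Request:
send_rows(rows="0 -.1 0 0 0 0 -1; 0 -.2 0 0 0 0 -1; 0 -.3 0 0 0 0 -1; 0 0 -.3 0 0 0 -1; 0 0 -.35 0 0 0 -1; 0 0 -.35 0 0 0 0.2; 0 0 0 0 0 0 0.2")

```text
clock: 11.52
eef_pos: [0.4612, 0.0158, 0.28]
tool_rot: [2.377, 2.041, 0.01]
contact_force: [0.2, 0.8, -1.2]
opening: 0.0131
grasp_force: 0.0
```

```bash
sed -i 's/EYE=np.array(\[.536,.002/EYE=np.array([.5385,.0015/' h.py
python3 - <<'E'
from h import *
st(); t=get("top");s=get("scene")
for n,uv,us in(("o1",(368,306),None),("o2",(407,298),None),("o3",(423,273),None)): print(n,np.round(onz(t,uv,.12),3))
plan((.411,-.3275,.25),-98.3,10,.2)
E
```

```text
t 11.53 p [0.4612 0.0158 0.28  ] chest [-0.0786  0.003 ] yaw -8.7 tilt [ 0.011 -0.002] F [ 0.2  0.8 -1.2] open 0.0131 grip 0.0
o1 [ 0.318 -0.273  0.12 ]
o2 [ 0.334 -0.361  0.12 ]
o3 [ 0.389 -0.399  0.12 ]
-.231 0.003 0.017 0 -0 0.1 0.2; -.228 0.039 0.017 0 -0 0.1 0.2; -.219 0.074 0.017 0 -0 0.1 0.2; -.204 0.107 0.017 0 -0 0.1 0.2; -.185 0.138 0.017 0 -0 0.1 0.2; -.162 0.165 0.017 0 -0 0.1 0.2; -.134 0.188 0.017 0 -0 0.1 0.2; -.103 0.207 0.017 0 -0 0.1 0.2; -.069 0.22 0.017 0 -0 0.1 0.2; -.034 0.228 0.017 0 -0 0.1 0.2
```

Request:
send_rows(rows="-.231 .003 .017 0 0 .1 0; -.228 .039 .017 0 0 .1 0; -.219 .074 .017 0 0 .1 0; -.204 .107 .017 0 0 .1 0; -.185 .138 .017 0 0 .1 0; -.162 .165 .017 0 0 .1 0; -.134 .188 .017 0 0 .1 0; -.103 .207 .017 0 0 .1 0; -.069 .22 .017 0 0 .1 0; -.034 .228 .017 0 0 .1 0")

```text
clock: 12.88
eef_pos: [0.4085, -0.3278, 0.2477]
tool_rot: [-3.13, 0.246, 0.003]
contact_force: [-1.0, -0.4, 0.0]
opening: 0.0436
grasp_force: 0.0
```

Run:
```python
from h import *
st(); t=get("top");s=get("scene"); plan((.411,-.3275,.2),-98.3,2,0)
cv2.imwrite("pics/m6.png",np.hstack([crop(s,170,90,200,200,2),crop(t,190,140,100,100,4)]))
```

```text
t 12.88 p [ 0.4085 -0.3278  0.2477] chest [-0.0811 -0.3446] yaw -99.0 tilt [-0.002  0.002] F [-1.  -0.4  0. ] open 0.0436 grip 0.0
0.013 -.014 0.157 -0 0.001 -.005 0; 0.013 -.014 0.157 -0 0.001 -.005 0
```

View pics/m6.png

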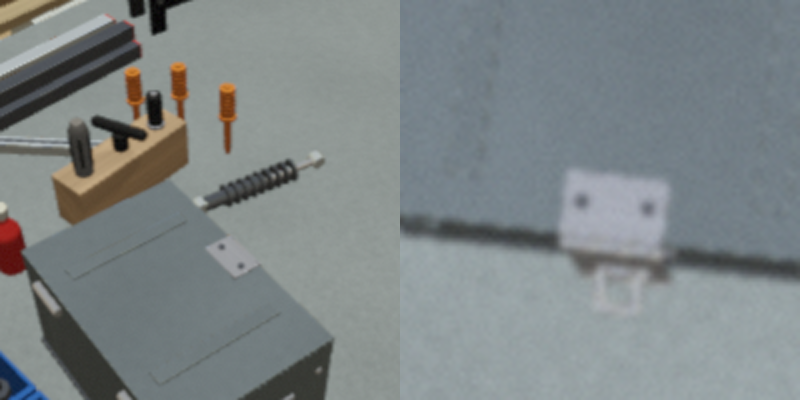

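Run:
```python
from h import *
t=get("top")
print(np.round((proj(t,[ch(.017,-.028,.157),ch(.017,-.028,.062),ch(.017,.028,.157),ch(.017,.028,.062),ch(-.012,-.011,.095),ch(-.012,.011,.095),ch(0.024,.15,.17),ch(.024,-.15,.17)])-[190,140])*4+[400,0],0).tolist())
g=crop(t,232,195,30,30,8); cv2.imwrite("pics/m7.png",np.hstack([crop(t,225,190,40,35,14),]))
A=onz(t,(190+200/4,140+305/4),.095);B=onz(t,(190+240/4,140+309/4),.095);print(A,B)
```

```text
[[666.0, 254.0], [676.0, 265.0], [566.0, 242.0], [585.0, 254.0], [638.0, 307.0], [601.0, 302.0], [343.0, 200.0], [889.0, 267.0]]
[0.5266     0.01467195 0.095     ] [ 0.52375553 -0.00885086  0.095     ]
```

View pics/m7.png

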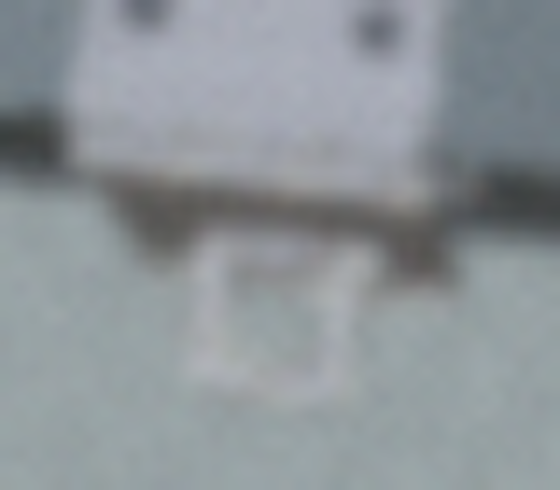

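Request:
send_rows(rows=".013 -.014 .157 0 0 -.005 0; .013 -.014 .157 0 0 0 0; 0 0 0 0 0 0 0; 0 0 0 0 0 0 0")

```text
clock: 13.52
eef_pos: [0.4142, -0.3232, 0.2032]
tool_rot: [3.133, -0.224, 0.001]
contact_force: [-0.7, 0.1, 0.2]
opening: 0.0437
grasp_force: 0.0
```

The close crop shows the hasp's lower corners at about (236.4,208.9) and (256.1,210.4). That is roughly 4 px farther out than flat, so the strap still stands off by about 0.1 rad. I'll press again lower down with a tilted tool so only the fingertips touch, and do it before taking the pin.

Run:
```python
from h import *
st(); plan(ch(-.055,0,.285),-98.3,8,-1)
```

```text
t 13.53 p [ 0.4142 -0.3232  0.2032] chest [-0.0761 -0.3392] yaw -98.2 tilt [ 0. -0.] F [-0.7  0.1  0.2] open 0.0437 grip 0.0
0.018 -.283 -.068 0 -0 0 -1; 0.018 -.283 -.068 0 -0 0 -1; 0.018 -.283 -.068 0 -0 0 -1; 0.018 -.283 -.068 0 -0 0 -1; 0.018 -.283 -.068 0 -0 0 -1; 0.018 -.283 -.068 0 -0 0 -1; 0.018 -.283 -.068 0 -0 0 -1; 0.018 -.283 -.068 0 -0 0 -1
```

Request:
send_rows(rows=".018 -.283 -.13 0 0 0 -1; .018 -.283 -.13 0 0 0 -1; .018 -.283 -.13 0 0 0 -1; .018 -.283 -.13 0 0 0 -1; .018 -.283 -.024 0 0 0 -1; .018 -.283 0 0 0 0 -1; .018 -.283 0 0 0 0 -1; .018 -.283 0 0 0 0 -1; 0 0 .3 0 0 0 -1; 0 0 .3 0 0 0 -1")

```text
clock: 14.78
eef_pos: [0.4852, 0.0101, 0.195]
tool_rot: [3.133, -0.223, 0.007]
contact_force: [-0.0, -0.9, -0.1]
opening: 0.0003
grasp_force: 0.0
```

Request:
send_rows(rows="0 0 .35 0 0 0 -1; 0 0 .15 0 0 0 -1; 0 0 .065 0 0 0 -1; 0 0 0 0 .085 0 -1; 0 0 0 0 .085 0 -1; 0 0 0 0 0 0 -1")

```text
clock: 15.52
eef_pos: [0.4825, 0.0087, 0.1102]
tool_rot: [3.083, -0.222, 0.415]
contact_force: [-0.1, -0.3, 0.5]
opening: 0.0003
grasp_force: 0.0
```

Run:
```python
from h import *
st()
```

```text
t 15.53 p [0.4825 0.0087 0.1102] chest [-0.0564 -0.001 ] yaw -98.3 tilt [ 0.261 -0.042] F [-0.1 -0.3  0.5] open 0.0003 grip 0.0
```

Request:
send_rows(rows=".058 0 .015 0 0 0 -1; .058 0 .015 0 0 0 -1; .058 0 .015 0 0 0 -1; .058 0 .015 0 0 0 -1; .058 0 .015 0 0 0 -1; .039 0 .01 0 0 0 -1; .019 0 .005 0 0 0 -1; 0 0 0 0 0 0 -1")

```text
clock: 16.52
eef_pos: [0.5374, 0.0016, 0.1103]
tool_rot: [3.087, -0.223, 0.414]
contact_force: [0.5, -0.9, 0.0]
opening: 0.0007
grasp_force: 0.0
```

Request:
send_rows(rows=".019 0 .005 0 0 0 -1; .019 0 .005 0 0 0 -1; 0 0 0 0 0 0 -1")

```text
clock: 16.9
eef_pos: [0.5429, 0.0007, 0.1101]
tool_rot: [3.087, -0.223, 0.413]
contact_force: [-0.3, 0.4, -0.7]
opening: 0.0003
grasp_force: 0.5
```

Request:
send_rows(rows=".019 0 .005 0 0 0 -1; .01 0 .002 0 0 0 -1; 0 0 0 0 0 0 -1")

```text
clock: 17.27
eef_pos: [0.5438, 0.0006, 0.1095]
tool_rot: [3.087, -0.223, 0.401]
contact_force: [-16.1, 1.9, 13.2]
opening: 0.0005
grasp_force: 8.4
```

Run:
```python
from h import *
st()
```

```text
t 17.27 p [0.5438 0.0006 0.1095] chest [ 0.0054 -0.0002] yaw -98.3 tilt [ 0.252 -0.039] F [-16.1   1.9  13.2] open 0.0005 grip 8.4
```

Request:
send_rows(rows=".015 0 .004 0 0 0 -1; 0 0 0 0 0 0 -1; -.1 0 -.026 0 0 0 -1; -.2 0 -.052 0 0 0 -1; -.145 0 -.037 0 0 0 -1; 0 0 -.2 0 -.085 0 -1; 0 0 -.3 0 -.085 0 -1; 0 0 -.4 0 0 0 -1; 0 0 -.2 0 0 0 0; 0 0 0 0 0 0 0")

```text
clock: 18.52
eef_pos: [0.4702, 0.0116, 0.2759]
tool_rot: [3.133, -0.227, 0.01]
contact_force: [-0.3, 1.1, -0.2]
opening: 0.0129
grasp_force: 0.0
```

Run:
```python
from h import *
st(); plan((.411,-.3275,.2),-98.3,8,0)
```

```text
t 18.52 p [0.4702 0.0116 0.2759] chest [-0.0691  0.0001] yaw -98.3 tilt [ 0.006 -0.001] F [-0.3  1.1 -0.2] open 0.0129 grip 0.0
-.009 0.287 0.063 0 -.001 0 0; -.008 0.287 0.063 0 -.001 0 0; -.008 0.287 0.063 0 -.001 0 0; -.008 0.287 0.063 0 -.001 0 0; -.008 0.287 0.063 0 -.001 0 0; -.008 0.287 0.063 0 -.001 0 0; -.008 0.287 0.063 0 -.001 0 0; -.008 0.287 0.063 0 -.001 0 0
```

Request:
send_rows(rows="-.009 .287 .02 0 -.001 0 0; -.008 .287 .02 0 -.001 0 0; -.008 .287 .02 0 -.001 0 0; -.008 .287 .02 0 -.001 0 0; -.008 .287 .02 0 0 0 0; -.008 .287 .1 0 0 0 0; -.008 .287 .15 0 0 0 0; -.008 .287 .15 0 0 0 0; 0 0 0 0 0 0 0")

```text
clock: 19.65
eef_pos: [0.4049, -0.3303, 0.1944]
tool_rot: [-3.13, 0.236, 0.018]
contact_force: [0.6, 0.5, -0.4]
opening: 0.0436
grasp_force: 0.0
```

Run:
```python
from h import *
st(); t=get("top");s=get("scene");cv2.imwrite("pics/m8.png",np.hstack([crop(t,225,190,40,36,10),crop(s,226,75,50,45,8)]))
plan((.411,-.3275,.096),-98.3,4,0)
```

```text
t 19.65 p [ 0.4049 -0.3303  0.1944] chest [-0.0843 -0.3476] yaw -98.6 tilt [-0.011  0.004] F [ 0.6  0.5 -0.4] open 0.0436 grip 0.0
0.006 0 0.168 -0 0.001 0 0; 0.006 0 0.168 -0 0.001 0 0; 0.006 0 0.168 -0 0.001 0 0; 0.005 0 0.168 -0 0.001 0 0
```

View pics/m8.png

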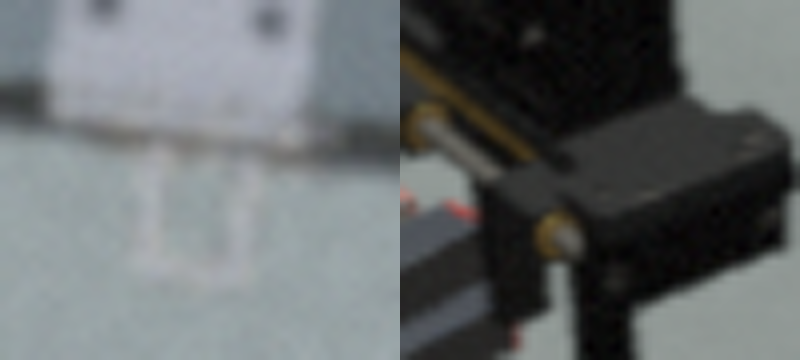

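The strap is now flat: its lower corners have disappeared behind the hinge plate in the top view. The staple's cross rod is at about (244,216.5). Now down to the pin.

Request:
send_rows(rows=".01 -.003 .168 0 .002 0 0; .01 -.003 .168 0 .002 0 0; .008 -.003 .168 0 .002 0 0; .008 -.003 .15 0 .001 0 0; 0 0 0 0 0 0 0")

```text
clock: 20.38
eef_pos: [0.4136, -0.3245, 0.099]
tool_rot: [-3.132, 0.222, -0.004]
contact_force: [0.0, -0.4, 0.7]
opening: 0.0439
grasp_force: 0.0
```

Run:
```python
from h import *
st(); t=get("top")
print(onz(t,(244.05,216.55),.095),ch(-.012,0,.095))
g=t["image"].astype(int).sum(2)
print(g[206:222,236:254])
print(onz(t,(391.3,264.1),.137))
```

```text
t 20.38 p [ 0.4136 -0.3245  0.099 ] chest [-0.0765 -0.3406] yaw -98.1 tilt [0.003 0.001] F [ 0.  -0.4  0.7] open 0.0439 grip 0.0
[0.52569495 0.00513969 0.095     ] [0.52662569 0.00323227 0.095     ]
[[471 476 486 487 509 489 464 440 455 471 464 440 438 468 466 427 398 381]
 [473 488 497 513 510 486 469 463 466 479 470 453 456 490 496 463 443 440]
 [478 483 498 525 520 483 473 479 474 478 470 463 477 499 501 480 482 487]
 [486 478 488 519 522 483 463 466 474 469 469 464 492 509 514 491 490 481]
 [475 478 474 517 516 487 467 464 469 463 466 482 510 514 495 482 478 477]
 [474 469 476 505 513 480 466 461 475 467 463 484 515 515 483 467 479 484]
 [483 473 483 503 517 491 468 477 474 461 462 475 521 515 479 472 484 484]
 [470 467 485 515 516 493 483 478 481 474 459 468 506 507 480 470 478 483]
 [481 480 490 520 515 507 490 484 484 477 464 469 501 501 472 472 487 483]
 [483 485 501 518 513 508 501 502 483 475 465 476 499 502 483 479 488 478]
 [477 487 510 520 520 527 526 504 502 488 481 491 512 511 486 477 490 484]
 [481 482 493 501 503 501 500 502 504 512 516 517 513 512 494 475 481 473]
 [475 477 478 476 474 478 475 483 496 508 511 501 491 488 483 471 478 478]
 [487 481 483 483 465 468 473 473 474 475 489 472 470 466 474 465 469 474]
 [486 489 483 478 481 477 473 472 480 483 473 477 475 477 470 463 467 467]
 [487 488 479 483 474 473 479 484 482 477 488 490 478 476 467 468 477 476]]
[ 0.4116418  -0.32469846  0.137     ]
```

Request:
send_rows(rows="-.013 0 .027 0 -.001 0 0; 0 0 0 0 0 0 -1; 0 0 0 0 0 0 -1; 0 0 0 0 0 0 -1; 0 0 0 0 0 0 -1; 0 0 0 0 0 0 -1; 0 0 0 0 0 0 -1; 0 0 0 0 0 0 -1", squeeze=35)

```text
clock: 21.42
eef_pos: [0.4121, -0.327, 0.0964]
tool_rot: [3.132, -0.227, 0.006]
contact_force: [-0.6, -2.0, 4.2]
opening: 0.0231
grasp_force: 35.0
```

Run:
```python
from h import *
st()
```

```text
t 21.43 p [ 0.4121 -0.327   0.0964] chest [-0.0777 -0.3433] yaw -98.3 tilt [ 0.004 -0.002] F [-0.6 -2.   4.2] open 0.0231 grip 35.0
```

The pin is gripped (opening 23 mm). I'll lift it and use the saved raw picture to check the camera's bias at the pin.

Request:
send_rows(rows="0 0 -.1 0 0 0 -1; 0 0 -.2 0 0 0 -1; 0 0 -.3 0 0 0 -1; 0 0 -.4 0 0 0 -1; 0 0 -.35 0 0 0 -1; 0 0 0 0 0 0 -1")

```text
clock: 22.18
eef_pos: [0.4133, -0.3263, 0.3036]
tool_rot: [3.129, -0.224, 0.015]
contact_force: [0.6, 1.2, -1.9]
opening: 0.0234
grasp_force: 35.0
```

Run:
```python
from h import *
st(); t=get("top"); g=cv2.imread("pics/top0.png").astype(int).sum(2); print(g[258:274,380:400])
for uv in((391,264),(392,265),(391.5,264.5)): print(uv,onz(t,uv,.137))
plan(ch(-.0005,.0005,.295),-98.3,10,-1)
```

```text
t 22.18 p [ 0.4133 -0.3263  0.3036] chest [-0.0766 -0.3425] yaw -98.2 tilt [ 0.009 -0.005] F [ 0.6  1.2 -1.9] open 0.0234 grip 35.0
[[488 463 429 403 378 334 294 279 283 286 306 353 401 448 478 502 512 505
  496 474]
 [472 439 392 341 283 239 189 167 159 176 199 242 279 340 401 440 473 499
  491 477]
 [467 416 356 277 191 147 119 120 122 159 179 187 217 242 278 345 408 462
  488 475]
 [451 414 335 239 152 116 119 119 154 173 185 208 227 236 235 264 336 420
  474 473]
 [458 428 335 232 139 108 118 126 182 195 230 274 311 324 299 249 280 367
  442 470]
 [459 423 335 219 138 108 110 143 183 217 271 350 404 417 374 304 254 319
  406 457]
 [472 431 353 238 155 118 112 151 185 227 284 375 447 458 423 332 254 305
  388 453]
 [477 447 386 292 203 139 121 144 184 211 283 369 430 455 416 324 272 316
  408 456]
 [481 477 425 376 288 209 178 161 190 211 245 320 383 406 368 288 273 347
  430 468]
 [491 475 449 428 376 330 267 227 206 204 222 251 287 298 282 267 314 396
  468 480]
 [488 476 474 468 451 425 394 349 303 282 268 249 238 257 274 325 388 447
  493 491]
 [489 482 481 484 482 468 470 430 427 396 376 354 334 352 380 416 462 492
  502 497]
 [486 480 477 487 481 480 488 483 481 480 467 465 462 461 479 489 503 514
  517 497]
 [487 485 485 492 487 486 486 499 502 496 504 508 505 513 514 506 509 514
  508 496]
 [491 482 480 484 484 493 480 496 501 511 513 510 517 515 511 518 513 520
  510 503]
 [490 483 480 483 487 479 491 490 498 503 508 518 515 515 517 515 515 520
  513 498]]
(391, 264) [ 0.41187301 -0.32404673  0.137     ]
(392, 265) [ 0.40963488 -0.32616115  0.137     ]
(391.5, 264.5) [ 0.4107538  -0.32510409  0.137     ]
0.052 -.228 0.004 0 -0 0 -1; 0.052 -.228 0.004 0 -0 0 -1; 0.052 -.228 0.004 0 -0 0 -1; 0.052 -.228 0.004 0 -0 0 -1; 0.052 -.228 0.004 0 -0 0 -1; 0.052 -.228 0.004 0 -0 0 -1; 0.052 -.228 0.004 0 -0 0 -1; 0.052 -.228 0.004 0 -0 0 -1; 0.052 -.228 0.004 0 -0 0 -1; 0.052 -.228 0.004 0 -0 0 -1
```

```bash
sed -i 's/EYE=np.array(\[.5385,.0015/EYE=np.array([.5373,.0035/' h.py
python3 - <<'E'
from h import *
plan(ch(.0005,0,.29),-98.3,10,-1)
E
```

```text
0.052 -.229 0.007 0 -0 0 -1; 0.052 -.229 0.007 0 -0 0 -1; 0.052 -.229 0.007 0 -0 0 -1; 0.051 -.229 0.007 0 -0 0 -1; 0.051 -.229 0.007 0 -0 0 -1; 0.051 -.229 0.007 0 -0 0 -1; 0.051 -.229 0.007 0 -0 0 -1; 0.051 -.229 0.007 0 -0 0 -1; 0.051 -.229 0.007 0 -0 0 -1; 0.051 -.229 0.007 0 -0 0 -1
```

Request:
send_rows(rows=".053 -.229 .009 0 0 0 -1; .053 -.229 .009 0 0 0 -1; .053 -.229 .009 0 0 0 -1; .053 -.229 .009 0 0 0 -1; .053 -.229 .009 0 0 0 -1; .053 -.229 .009 0 0 0 -1; .053 -.229 .009 0 0 0 -1; .053 -.229 .009 0 0 0 -1; .053 -.229 .009 0 0 0 -1; 0 0 0 0 0 0 -1")

```text
clock: 23.48
eef_pos: [0.5256, -0.0263, 0.2846]
tool_rot: [-3.132, 0.215, 0.002]
contact_force: [-0.2, -0.0, -1.9]
opening: 0.023
grasp_force: 35.0
```

Run:
```python
from h import *
st(); plan(ch(.0005,0,.22),-98.3,3,-1)
```

```text
t 23.48 p [ 0.5256 -0.0263  0.2846] chest [-0.0073 -0.0311] yaw -97.9 tilt [-0.001  0.003] F [-0.2 -0.  -1.9] open 0.023 grip 35.0
0.018 -.069 0.144 -.001 0 0.002 -1; 0.018 -.069 0.144 -.001 0 0.002 -1; 0.018 -.069 0.144 -.001 0 0.002 -1
```

Request:
send_rows(rows=".018 -.069 .144 -.001 0 .002 -1; .018 -.069 .144 0 0 .001 -1; .018 -.069 .144 0 0 0 -1; 0 0 0 0 0 0 -1; 0 0 0 0 0 0 -1")

```text
clock: 24.1
eef_pos: [0.539, -0.0022, 0.2218]
tool_rot: [3.131, -0.235, 0.004]
contact_force: [-0.3, -0.3, -1.8]
opening: 0.023
grasp_force: 35.0
```

Run:
```python
from h import *
for i in range(3): st(); get("top")
plan(ch(.0005,0,.19),-98.3,2,-1)
```

```text
t 24.1 p [ 0.539  -0.0022  0.2218] chest [ 0.0025 -0.0054] yaw -98.6 tilt [ 0.002 -0.002] F [-0.3 -0.3 -1.8] open 0.023 grip 35.0
t 24.15 p [ 0.5393 -0.0022  0.2223] chest [ 0.0028 -0.0053] yaw -98.6 tilt [ 0.003 -0.003] F [-0.4 -0.5 -1.1] open 0.0229 grip 35.0
t 24.2 p [ 0.5395 -0.0021  0.2225] chest [ 0.003  -0.0053] yaw -98.6 tilt [ 0.004 -0.003] F [-0.8 -0.4 -1.8] open 0.0236 grip 35.0
-.009 -.017 0.109 0.001 -.001 -.002 -1; -.009 -.017 0.109 0.001 -.001 -.002 -1
```

Request:
send_rows(rows="-.009 -.017 .05 .001 -.001 -.002 -1; -.009 -.018 .05 .001 -.001 -.001 -1; 0 0 0 0 0 0 -1; 0 0 0 0 0 0 -1; 0 0 0 0 0 0 -1; 0 0 0 0 0 0 -1")

```text
clock: 25.0
eef_pos: [0.5376, 0.0043, 0.2069]
tool_rot: [-3.132, 0.226, -0.001]
contact_force: [-0.4, 0.1, -0.2]
opening: 0.0233
grasp_force: 35.0
```

Run:
```python
from h import *
for i in range(3): st(); get("top")
plan(ch(.0005,0,.20),-98.3,1,-1)
```

```text
t 25.0 p [0.5376 0.0043 0.2069] chest [0.0002 0.0008] yaw -98.3 tilt [0.001 0.001] F [-0.4  0.1 -0.2] open 0.0233 grip 35.0
t 25.05 p [0.5375 0.0043 0.2069] chest [0.0001 0.0008] yaw -98.3 tilt [0.    0.001] F [ 0.1 -0.7 -0.4] open 0.0233 grip 35.0
t 25.1 p [0.5375 0.0043 0.2069] chest [0.0001 0.0008] yaw -98.3 tilt [0.    0.001] F [-0.4 -0.  -1.8] open 0.0231 grip 35.0
0.003 0.005 0.046 -.001 -0 0 -1
```

Within 1 mm. I lower it slowly: the tip reaches the loop at TCP z ≈ 0.184.

Request:
send_rows(rows=".003 .005 .04 0 0 0 -1; 0 0 .04 0 0 0 -1; 0 0 .03 0 0 0 -1; 0 0 .03 0 0 0 -1; 0 0 .03 0 0 0 -1; 0 0 .03 0 0 0 -1; 0 0 0 0 0 0 -1")

```text
clock: 26.02
eef_pos: [0.5375, 0.0035, 0.1763]
tool_rot: [-3.132, 0.226, 0.001]
contact_force: [-0.7, 0.1, -2.1]
opening: 0.0233
grasp_force: 35.0
```

Run:
```python
from h import *
st()
```

```text
t 26.02 p [0.5375 0.0035 0.1763] chest [0.0002 0.0001] yaw -98.3 tilt [-0.001  0.002] F [-0.7  0.1 -2.1] open 0.0233 grip 35.0
```

Request:
send_rows(rows="0 0 .03 0 0 0 -1; 0 0 .03 0 0 0 -1; 0 0 .03 0 0 0 -1; 0 0 .03 0 0 0 -1; 0 0 0 0 0 0 -1")

```text
clock: 26.65
eef_pos: [0.5375, 0.0036, 0.1582]
tool_rot: [-3.132, 0.226, 0.001]
contact_force: [-0.5, -0.6, -2.0]
opening: 0.0231
grasp_force: 35.0
```

Request:
send_rows(rows="0 0 .04 0 0 0 -1; 0 0 .04 0 0 0 -1; 0 0 .04 0 0 0 -1; 0 0 .04 0 0 0 -1; 0 0 .04 0 0 0 -1; 0 0 .03 0 0 0 -1; 0 0 0 0 0 0 -1")

```text
clock: 27.52
eef_pos: [0.5375, 0.0036, 0.1238]
tool_rot: [-3.132, 0.226, 0.001]
contact_force: [-0.5, 0.0, -1.2]
opening: 0.0232
grasp_force: 35.0
```

Run:
```python
from h import *
st()
```

```text
t 27.52 p [0.5375 0.0036 0.1238] chest [0.0002 0.0002] yaw -98.3 tilt [-0.     0.002] F [-0.5  0.  -1.2] open 0.0232 grip 35.0
```

Request:
send_rows(rows="0 0 .025 0 0 0 -1; 0 0 .025 0 0 0 -1; 0 0 .01 0 0 0 -1; 0 0 0 0 0 0 -1")

```text
clock: 28.02
eef_pos: [0.5377, 0.0037, 0.1151]
tool_rot: [-3.132, 0.226, 0.0]
contact_force: [-0.5, 0.3, -1.7]
opening: 0.0231
grasp_force: 35.0
```

Request:
send_rows(rows="0 0 .007 0 0 0 -1; 0 0 .007 0 0 0 -1; 0 0 0 0 0 0 -1")

```text
clock: 28.4
eef_pos: [0.5381, 0.0037, 0.1143]
tool_rot: [-3.132, 0.226, -0.001]
contact_force: [-2.7, -0.5, 7.6]
opening: 0.0232
grasp_force: 35.0
```

The collar seated at z = 0.1143, as predicted. I release and lift straight up.

Request:
send_rows(rows="0 0 -.005 0 0 0 -1; 0 0 0 0 0 0 0; 0 0 0 0 0 0 0; 0 0 0 0 0 0 0; 0 0 0 0 0 0 0; 0 0 0 0 0 0 0")

```text
clock: 29.15
eef_pos: [0.5378, 0.0036, 0.1138]
tool_rot: [-3.132, 0.226, -0.0]
contact_force: [0.9, -0.1, 0.9]
opening: 0.0431
grasp_force: 0.0
```

Request:
send_rows(rows="0 0 -.1 0 0 0 0; 0 0 -.2 0 0 0 0; 0 0 -.3 0 0 0 0; 0 0 -.35 0 0 0 0; 0 0 -.3 0 0 0 0; 0 .25 0 0 0 0 0; 0 .35 0 0 0 0 0; 0 .35 0 0 0 0 0; 0 .35 0 0 0 0 0; 0 0 0 0 0 0 0")

```text
clock: 30.4
eef_pos: [0.5082, -0.1954, 0.3016]
tool_rot: [3.132, -0.241, 0.0]
contact_force: [0.2, 0.4, 0.9]
opening: 0.0439
grasp_force: 0.0
```

Run:
```python
from h import *
st(); t=get("top"); g=t["image"].astype(int).sum(2)
print(np.round(proj(t,[ch(0,0,.155),ch(0,0,.103),ch(.017,.028,.062),ch(.017,-.028,.062)]),1).tolist())
print(g[196:226:1,230:262:1])
```

```text
t 30.4 p [ 0.5082 -0.1954  0.3016] chest [-1.00e-04 -2.01e-01] yaw -98.8 tilt [ 0. -0.] F [0.2 0.4 0.9] open 0.0439 grip 0.0
[[242.1, 210.2], [244.4, 211.4], [235.5, 204.0], [258.2, 206.8]]
[[504 530 531 524 533 535 539 535 540 539 542 538 538 533 542 543 540 531
  541 538 538 542 549 542 545 512 453 403 392 385 389 387]
 [486 521 515 526 530 536 524 524 531 534 536 535 533 534 536 532 536 521
  528 539 528 540 533 541 529 501 443 398 395 389 379 377]
 [444 491 489 492 514 523 517 523 511 521 526 537 531 526 530 530 526 525
  526 532 523 535 534 530 516 469 417 398 386 392 384 378]
 [418 476 492 480 492 503 496 493 497 497 503 512 519 511 515 524 514 516
  505 516 521 528 539 528 503 447 399 383 390 391 379 382]
 [422 493 497 491 500 500 493 501 495 491 493 499 510 496 497 501 508 491
  485 496 513 516 521 520 477 415 378 368 379 373 376 367]
 [393 448 450 464 461 467 486 484 513 498 506 512 499 495 491 507 499 484
  478 490 503 508 491 483 452 383 343 348 353 341 326 329]
 [353 372 383 376 382 391 409 435 449 451 461 471 469 466 480 493 504 502
  502 503 507 496 478 475 457 402 352 
[... 2380 characters left out ...]
3 491 480 490 493 490 492 484 499]
 [492 492 494 496 491 491 488 501 499 499 487 490 492 492 499 501 500 505
  489 483 481 492 486 490 483 494 489 490 490 491 490 492]
 [497 487 490 501 499 495 482 494 498 490 487 502 494 489 499 496 510 499
  488 495 491 489 489 500 494 494 486 484 487 481 480 490]
 [482 492 496 501 494 494 483 487 492 492 494 492 495 501 491 501 502 503
  485 490 486 498 495 500 500 502 492 490 479 490 490 490]
 [487 493 490 492 490 491 491 492 491 495 497 502 504 500 501 497 496 488
  479 483 481 482 490 497 505 512 496 486 484 491 488 498]
 [486 498 490 487 493 492 486 495 492 493 496 503 504 507 501 500 504 488
  494 490 484 493 490 497 497 500 506 491 479 487 489 497]]
```

The pin's button is at (241.7,210.4) against a predicted (242.1,210.2), so the pin stands seated in the loop. I'm handing in.

```bash
python3 -c "
from workcell import robot
print(robot.job_done())"
```

```text
the job is handed in; nothing more can be done
None
```

The job is handed in at about 30 s: the lid is shut, the hasp is pressed flat over the staple, and the pin is through the loop with its collar resting on it. No other part was deliberately touched.

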